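Trip the hidden catch of the fittings chest

TASK

Take the thin steel pusher (slim, straight, square handle) from the tool rack and feed its rod down through the small hole in the brass plate on top of the fittings chest, feeling for the hidden spring catch below and pressing it gently - never more than about 20 N on the chest or its catch - and keep it pressed until the tray has slid all the way out. Then hang the pusher back upright in its own hole in the rack, fully seated, leaving the other two tools, the jar and the tin where they are.

Things in the scene. Friction and masses are not known exactly. Their poses are not given: they have to be found in the camera images.
- pusher: The tool to use: straight square wooden handle, 20 x 20 mm, 75 mm tall, sides along its x and y; under it a brass ferrule 9 mm in diameter, 14 mm long (too thick for the chest's hole), then a steel rod 5 mm in diameter with a rounded tip. About 60 g. Origin: centre of the handle's underside, resting on the rack's board; z up. It may hang in any of the rack's three holes.
- pusher_tip (a point): The tip of the pusher's rod, 95 mm below the pusher's origin along its axis.
- chest: Dark wooden chest fixed to the bench, 200 mm deep (x), 260 mm wide (y), 110 mm high; the tray's front faces -x. On top a 3 mm brass plate, 26 x 44 mm, around the hole. Origin: centre of its underside. More than 22 N between pusher and chest or catch does damage. If the catch is let up before the tray is 30 mm out, a second tooth holds the tray again and the catch must be pressed anew.
- hole (a point): Centre of the hole's mouth, on top of the brass plate, 113 mm above the bench; axes as the chest's. Hole 8 mm in diameter, 1.5 mm countersink, open space below.
- catch_line (a point): A point on the hole's axis 26 mm below its mouth. Straight below, the hidden catch's flat 24 mm plunger rests 0 to 30 mm lower than this point; how much differs from chest to chest and cannot be seen. It is sprung: 4 N to start it, then 0.5 N per mm, plus up to 1.5 N of rubbing. It trips after 5 to 6 mm of travel and meets a rigid stop at 9 mm. Let up, it springs back.
- tray (a joint): How far the tray has slid out of the chest's front (towards the chest's -x), m: 0 shut, 0.05 all the way out at its stop. While the catch is held down its spring and damper drive it out at about 20 mm/s, some 2.5 s in all; it then stays out. No handle.
- tray_front (a point): Middle of the upper edge of the tray's front, 99 mm above the bench; moves with the tray.
- rack: Light wooden rack fixed to the bench: a board 56 mm (x) by 220 mm (y), 14 mm thick, its top 110 mm above the bench, on two end boards and a foot 110 mm (x) by 220 mm (y), 8 mm thick. Three holes 11 mm in diameter, 2 mm countersink, at x = 0, y = -60, 0, +60 mm, each with a tool hanging in it by the underside of its handle. Origin: centre of its underside.
- punch: Leave alone: tool in the rack with a large pear-shaped wooden handle 62 mm tall, up to 34 mm in diameter, and a thick 9 mm shaft. Origin: centre of the handle's underside.
- stub: Leave alone: tool in the rack with a pear-shaped wooden handle 50 mm tall, up to 34 mm in diameter, and a very short shaft 6 mm in diameter. Origin: centre of the handle's underside.
- varnish: Leave alone: jar of varnish, 54 mm in diameter, 120 mm tall, beyond the work. Origin: centre of its underside.
- tin: Leave alone: round steel tin, 60 mm in diameter, 55 mm tall, beyond the work. Origin: centre of its underside.
Things that resemble listed ones, but are neither listed nor needed, are in the scene too. What is shaped like the pusher but pink or purple is not meant.

How it is judged (in metres and radians):
On the way, in this order (a step that is already met when the one before it is completed fails the run):
1. the pusher's tip is more than 20 mm down inside the hole, the tray still shut (z of pusher_tip in the frame of hole below -0.02 m and horizontal distance between pusher_tip and hole below 0.008 m and value of joint tray below 0.005 m), for 0.05 s.
2. the tray has slid out more than 45 mm while the pusher is still in the hole (z of pusher_tip in the frame of hole below -0.02 m and horizontal distance between pusher_tip and hole below 0.008 m and value of joint tray above 0.045 m), for 0.1 s.
At the end, for the whole second after the job is handed in: The tray is out more than 45 mm, and the pusher hangs at rest in its own rack hole: within 6 mm of where it started and upright within 0.1 rad (value of joint tray above 0.045 m and distance of pusher from where it was at the start of the episode below 0.006 m and angle between pusher's own z axis and vertical below 0.1 rad and linear speed of pusher below 0.02 m/s); the robot touches nothing.
It fails at once if more than 22 N between the pusher and the chest or its catch (contact force between pusher and chest above 22 N).
It fails at once if the fingers push the tray or the chest with more than 22 N (contact force between the fingers and chest above 22 N).
It fails at once if another tool taken out or tipped (distance of any of punch, stub from where it was at the start of the episode above 0.012 m).
It fails at once if the jar or the tin moved more than 20 mm (distance of any of varnish, tin from where it was at the start of the episode above 0.02 m).
It also fails if it takes over 62 s, if anything falls off the work surface, if the arm or the gripper's body presses on something with over 40 N, if the wrist force passes 120 N, or if a joint passes its speed limit or range.

ROBOT

A 6-joint arm with a two-finger parallel gripper is mounted at the origin on the work surface. World frame = base frame: x ahead of the robot, y to its left, z up, the work surface at z = 0. Lengths are in mm, angles in rad, forces in N, time in s.
With the tool pointing down it reaches from about 275 to 1000 mm from the base axis. Payload 8.4 kg.
Tool frame: the origin (TCP) lies at the very end of the fingers, on their centre line; the grasp point (between the pads) lies 19 mm behind it; z points along the fingers, y is the line along which they close (so a half turn about z gives the same grasp; the last joint's range is limited). The gripper opens to 85 mm and grips with 20 to 120 N. Pads are 22 mm wide; open, the fingers measure 114 mm over their backs; the gripper's body (76 mm by 85 mm) begins 54 mm behind the grasp point. The pads swing forward as they close: fully open they stand 13 mm farther back than shut.
Start: joints at [-1.28, 0.353, 1.633, -0, 1.155, -0.002], TCP at [180.395, -598.403, 231.281] pointing down, gripper open.
Joint ranges: [-2.63, 2.63], [-0.92, 2.1], [0.06, 2.66], [-1.3, 4.44], [0, 2.69], [-3.02, 3.02]. Speed limits (rad/s): [2.22, 2.22, 2.79, 3.14, 3.14, 3.14].

INTERFACE

Orientations are given as [roll, pitch, yaw] about the fixed x, y, z axes, in that order (R = Rz(yaw) Ry(pitch) Rx(roll)).
In Python, from rig import r, vision gives the robot as it stands. The module is installed in compiled form; this text tells all that it offers.
- The arm moves only by the tool play_rows, never from a script. Its argument "steps" is a list of rows, each an object with "delta_pos": the shift along the tool's x, y, z in cm, a list of three; "yaw": the turn about the tool's z in rad; "jaw": the opening in per cent of the stroke, from 0 (shut) to 100 (fully open). A call has exactly 8 rows; each row is the pose to reach, as a shift and turn from the pose commanded when the call began, along the tool's axes at that moment; what a row does not reach only later rows make up. A row lasts 1/10 s, in which the tool goes at most 50 mm and 8.59 degrees, less where a joint would pass 70% of its speed; a pose out of reach is approached as far as the arm can. A call with a gripper value outside its range is refused whole. The fingers move at their own pace and stop on an object; "grip_force" is the grip in N (left out, the last holds). Time passes only in rows, so rows that repeat a pose let the fingers close, or fill a call up. It gives the time, the measured TCP pose, the force, the opening and the grip force at its end, in the units of the state.
- r.sense(): the state, without advancing time (a new reading comes with each control period).
- vision.grab_frame(name): name is "side" or "top" or "wrist"; returns (picture, depth): 420x560x3 uint8, red, green, blue; 420x560 float32, mm along the optical axis (not along the pixel's ray), 0 where there is no reading.
- vision.calibration(name): a dict with "mtx" (3x3 intrinsics, pixels), "k1" (the pictures are not rectified: a ray, as slopes to the right and down, at radius r is drawn at 1 + k1 r^2 times it, then the intrinsics apply), "extrinsics" (4x4, takes a point from camera to world coordinates). Camera axes: x right, y down, z forward; pixel columns grow to the right and rows downward; lengths in mm; the calibration is good to about 2 mm. A picture is of the moment at which its call begins: read the wrist's pose just before it. calibration takes no time and is no camera call; for the wrist camera it gives the pose at the moment of the call.
- r.sign_off(): hands the job in; it is judged then, once.
Trained networks look in the newest picture that a camera, given by its name, has taken for a name from the list of things; names that differ only in an ending like _2 or _b are one class to them, and where a whole thing is asked for, a point or a joint stands for the part that bears it (a point fixed in the world has none). Each returns a list of dicts, best first, with "conf" (0 to 1); they miss things now and then, are a little off and sometimes report something else, mostly with a low value. They report only what shows in the picture. A call takes as long as a camera call. They do not tell look-alikes from the thing itself.
- vision.cut_out(camera, thing): "region" (420x560 bool, what is visible of it) and "uv" ([column, row] in pixels, amid what is visible of it).
- vision.landmark_of(camera, thing): "uv" ([column, row] in pixels: a listed point, or the origin of a listed thing).
The state is a dict: "clock": time; "qpos": joint angles; "qvel": joint speeds; "joint_efforts": joint torques, N m; "eef_pos": TCP position; "tcp_rot": TCP orientation; "contact_force": force on the tool from outside, world axes, zero at the start; "wrist_torque": the same for the moment, N m; "opening": opening from 0.0 (shut) to 1.0 (fully open); "grasp_force": force on a finger pad.
Only numpy, scipy, OpenCV 4.12 (cv2) and the standard library are available. Lean on these libraries where they do the work, as an engineer would, in place of code of your own. Each camera call takes 0.05 s, during which the arm holds its last target. There are 200 camera calls.

## Working session

There is one attempt and no reset: what is moved stays moved. The work goes in short steps, Python scripts to look and compute and a tool call to move; the robot and the scene stay as the last step left them, time stands still between calls to the robot, and variables do not carry over. Pictures are saved under pics/ and viewed, at most 13 in all, crops included, and the job is handed in when it is done.

Besides the shell and the picture viewer there is one more tool, called after ">>>" as a command line: name --argument value ..., lists and objects as JSON in quotes. play_rows: Moves the arm, as the interface text tells. Its arguments: {"type":"object","properties":{"steps":{"type":"array"},"grip_force":{"type":"number"}},"required":["steps"]}

```bash
mkdir -p pics; cat > h.py <<'E'
import numpy as np, cv2
from rig import r, vision
def ray(cal,uv):
    K=cal["mtx"]; K=np.array(K); x=(uv[0]-K[0,2])/K[0,0]; y=(uv[1]-K[1,2])/K[1,1]
    rd=np.hypot(x,y); k=cal["k1"]; q=rd
    for _ in range(30): q=rd/(1+k*q*q)
    s=q/rd if rd>0 else 1
    return np.array([x*s,y*s,1.])
def atz(cal,uv,z):
    T=np.array(cal["extrinsics"]); d=T[:3,:3]@ray(cal,uv); o=T[:3,3]
    return o+d*(z-o[2])/d[2]
def atd(cal,uv,dep):
    T=np.array(cal["extrinsics"]); return T[:3,:3]@(ray(cal,uv)*dep)+T[:3,3]
def save(n,im): cv2.imwrite("pics/"+n,cv2.cvtColor(im,cv2.COLOR_RGB2BGR))
E
python3 - <<'E'
from h import *
np.set_printoptions(precision=1,suppress=True)
s=r.sense(); print(s)
ims=[]
Z=dict(pusher=110,punch=110,stub=110,hole=113,chest=0,rack=0,varnish=0,tin=0,tray_front=99)
for c in ("top","side"):
    im,d=vision.grab_frame(c); save(c+"0.png",im); cal=vision.calibration(c); print(c,np.array(cal["extrinsics"]),cal["k1"],cal["mtx"])
    for t,z in Z.items():
        for q in vision.landmark_of(c,t)[:3]:
            u,v=q["uv"]; dd=d[int(np.clip(v,0,419)),int(np.clip(u,0,559))]
            print(c,t,round(q["conf"],2),np.round([u,v]),atz(cal,q["uv"],z),"depth",atd(cal,q["uv"],dd))
E
```

```text
{'clock': 0.0, 'qpos': array([-1.3,  0.4,  1.6,  0. ,  1.2, -0. ]), 'qvel': array([ 0.,  0., -0.,  0., -0., -0.]), 'joint_efforts': array([ -0. , -60.5, -34.2,  -0. ,   0. ,  -0. ]), 'eef_pos': array([ 180.3, -597.9,  230.6]), 'tcp_rot': array([-3.1, -0. ,  0.3]), 'contact_force': array([ 0.4, -0. ,  0.7]), 'wrist_torque': array([0., 0., 0.]), 'grasp_force': 0.0, 'opening': 1.0006113460605317}
top [[ -0.   -1.    0.2 478.4]
 [ -1.    0.   -0.   22. ]
 [  0.   -0.2  -1.  773.9]
 [  0.    0.    0.    1. ]] 0.00781327089477961 [[415.5   0.  278.8]
 [  0.  415.5 208.9]
 [  0.    0.    1. ]]
top pusher 0.86 [376. 221.] [ 559.4 -145.3  110. ] depth [ 554.6 -135.4  149.3]
top pusher 0.68 [386. 309.] [ 420.8 -155.8  110. ] depth [ 423.  -148.8  136. ]
top pusher 0.59 [318. 162.] [656.6 -52.7 110. ] depth [648.4 -49.3 140.5]
top punch 0.82 [451. 236.] [ 534.2 -265.1  110. ] depth [ 530.4 -245.6  155.2]
top punch 0.3 [238. 134.] [705.3  79.8 110. ] depth [713.6  81.9  85.6]
top stub 0.81 [414. 229.] [ 545.9 -205.6  110. ] depth [ 541.5 -191.   152.6]
top hole 0.66 [152. 205.] [585.5 215.2 113.
[... 943 characters left out ...]
 stub 0.88 [327. 282.] [ 544.6 -200.2  110. ] depth [ 535.4 -212.3  128.9]
side hole 0.62 [248. 162.] [584.8 212.  113. ] depth [586.3 215.4 110.2]
side chest 0.91 [247. 218.] [538.5 142.2   0. ] depth [493.3  36.  109.9]
side rack 0.87 [326. 317.] [ 544.2 -204.4    0. ] depth [ 542.  -207.3    5.3]
side varnish 0.66 [326. 205.] [736.4  81.6   0. ] depth [724.2  65.   18.6]
side varnish 0.43 [328. 316.] [ 549.7 -204.8    0. ] depth [ 505.1 -262.1  105. ]
side tin 0.79 [381. 263.] [ 734.5 -149.3    0. ] depth [ 720.4 -162.7   21.9]
side tray_front 0.65 [215. 208.] [450.1 114.5  99. ] depth [450.8 116.6  97. ]
side tray_front 0.45 [326. 285.] [ 544.  -198.2   99. ] depth [ 538.3 -205.8  110.9]
```

View pics/top0.png

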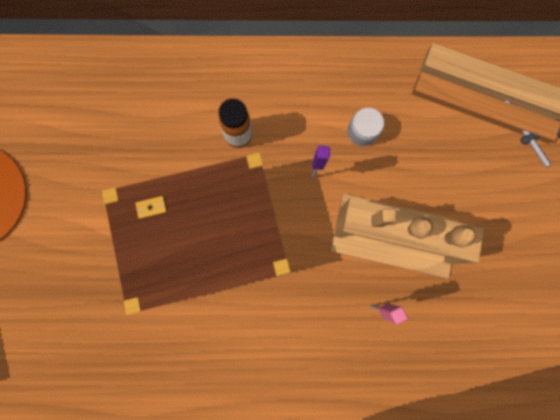

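View pics/side0.png

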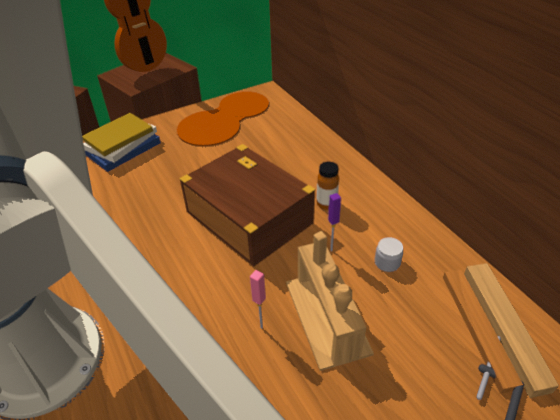

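```bash
cat >> h.py <<'E'
from scipy.spatial.transform import Rotation as Ro
def go(p,yaw=None):
    s=r.sense(); R=Ro.from_euler('xyz',s["tcp_rot"]); d=R.inv().apply(np.array(p)-s["eef_pos"])/10
    w=0 if yaw is None else -(yaw-s["tcp_rot"][2])
    print("t",round(s["clock"],2),"delta_cm",np.round(d,2),"yaw",round(w,3),"tcp",np.round(s["eef_pos"],1),np.round(s["tcp_rot"],4),"F",np.round(s["contact_force"],1))
E
python3 - <<'E'
from h import *
np.set_printoptions(precision=3,suppress=True)
c=vision.calibration("wrist"); print(c)
go([540,-150,350],1.34)
E
```

```text
{'mtx': array([[310.068,   0.   , 279.725],
       [  0.   , 310.068, 206.683],
       [  0.   ,   0.   ,   1.   ]]), 'k1': -0.02413047099706719, 'extrinsics': array([[   0.288,   -0.919,   -0.27 ,  249.306],
       [  -0.958,   -0.276,   -0.081, -577.539],
       [   0.   ,    0.282,   -0.959,  374.826],
       [   0.   ,    0.   ,    0.   ,    1.   ]])}
t 1.0 delta_cm [ 47.37 -32.55 -11.87] yaw -1.047 tcp [ 180.4 -598.4  231.3] [-3.142  0.     0.293] F [-0.7 -0.4  0.2]
```

>>> play_rows --steps '[{"delta_pos": [0, 0, -5], "yaw": 0, "jaw": 100}, {"delta_pos": [0, 0, -10], "yaw": 0, "jaw": 100}, {"delta_pos": [4, -3, -12], "yaw": -0.15, "jaw": 100}, {"delta_pos": [8, -6, -12], "yaw": -0.3, "jaw": 100}, {"delta_pos": [12, -8.5, -12], "yaw": -0.45, "jaw": 100}, {"delta_pos": [16, -11, -12], "yaw": -0.6, "jaw": 100}, {"delta_pos": [20, -14, -12], "yaw": -0.75, "jaw": 100}, {"delta_pos": [24, -16.5, -12], "yaw": -0.9, "jaw": 100}]' --grip_force 30

```text
clock: 1.8
eef_pos: [363.3, -369.2, 351.5]
tcp_rot: [3.141, 0.0, 1.199]
contact_force: [0.5, 0.1, 0.7]
opening: 0.997
grasp_force: 0.0
```

```bash
python3 -c "
from h import *
go([540,-150,350],1.34)"
```

```text
t 1.8 delta_cm [26.85  8.5   0.16] yaw -0.141 tcp [ 363.3 -369.2  351.5] [3.1412e+00 1.0000e-04 1.1988e+00] F [0.5 0.1 0.7]
```

>>> play_rows --steps '[{"delta_pos": [4.4, 1.4, 0], "yaw": -0.07, "jaw": 100}, {"delta_pos": [8.9, 2.8, 0], "yaw": -0.14, "jaw": 100}, {"delta_pos": [13.4, 4.2, 0], "yaw": -0.14, "jaw": 100}, {"delta_pos": [17.9, 5.7, 0], "yaw": -0.14, "jaw": 100}, {"delta_pos": [22.4, 7.1, 0], "yaw": -0.14, "jaw": 100}, {"delta_pos": [26.9, 8.5, 0], "yaw": -0.14, "jaw": 100}, {"delta_pos": [26.9, 8.5, 0], "yaw": -0.14, "jaw": 100}, {"delta_pos": [26.9, 8.5, 0], "yaw": -0.14, "jaw": 100}]'

```text
clock: 2.6
eef_pos: [541.1, -151.6, 351.0]
tcp_rot: [-3.141, 0.0, 1.335]
contact_force: [-0.7, 0.1, -0.1]
opening: 1.005
grasp_force: 0.0
```

```bash
python3 - <<'E'
from h import *
np.set_printoptions(precision=1,suppress=True)
cal=vision.calibration("wrist"); im,d=vision.grab_frame("wrist"); save("w1.png",im)
np.save("w1d.npy",d)
for t in ("pusher","stub","punch","rack","pusher_tip"):
    for q in vision.landmark_of("wrist",t)[:2]:
        print(t,round(q["conf"],2),np.array(q["uv"]),atz(cal,q["uv"],0 if t=="rack" else 110))
for q in vision.cut_out("wrist","pusher")[:3]:
    m=q["region"]; v,u=np.nonzero(m); dd=d[v,u]
    P=np.array([atd(cal,(a,b),z) for a,b,z in zip(u,v,dd) if z>0])
    top=P[P[:,2]>np.percentile(P[:,2],98)-4]
    top=P[abs(P[:,2]-185)<4]
    print("cut",round(q["conf"],2),q["uv"],m.sum(),"zmax",P[:,2].max(),len(top))
    if len(top)>30:
        rc=cv2.minAreaRect(top[:,:2].astype(np.float32)); print(rc)
go([559,-145,300],1.34)
E
```

```text
pusher 0.84 [292.8 167.6] [ 559.3 -146.2  110. ]
pusher 0.7 [190.2 199.7] [ 421.7 -155.8  110. ]
stub 0.89 [292.6 213.4] [ 545.7 -204.6  110. ]
punch 0.64 [293.5 254.1] [ 534.  -261.2  110. ]
rack 0.62 [291.8 193.5] [ 548.4 -205.9    0. ]
pusher_tip 0.87 [340.4  82.1] [635.3 -61.6 110. ]
pusher_tip 0.63 [208.8 185.3] [ 450.6 -143.3  110. ]
cut 0.65 [294.7, 173.3] 525 zmax 187.51688298647224 361
((559.2643432617188, -146.25379943847656), (19.567811965942383, 19.52432632446289), 0.4946802854537964)
cut 0.63 [182.0, 207.2] 709 zmax 172.45366621027347 0
t 2.95 delta_cm [1.3 1.6 5.2] yaw -0.009 tcp [ 540.4 -153.4  351.4] [3.1 0.  1.3] F [ 0.4  0.2 -0.2]
```

View pics/w1.png

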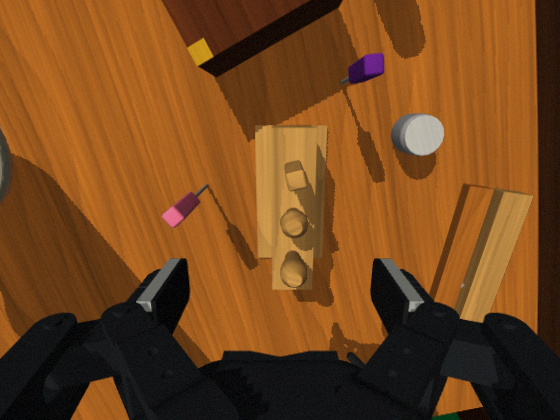

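```bash
python3 - <<'E'
from h import *
im=cv2.imread("pics/w1.png"); cv2.imwrite("pics/w1c.png",cv2.resize(im[150:250,250:340],None,fx=6,fy=6,interpolation=cv2.INTER_CUBIC))
E
```

```text
(no output)
```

View pics/w1c.png

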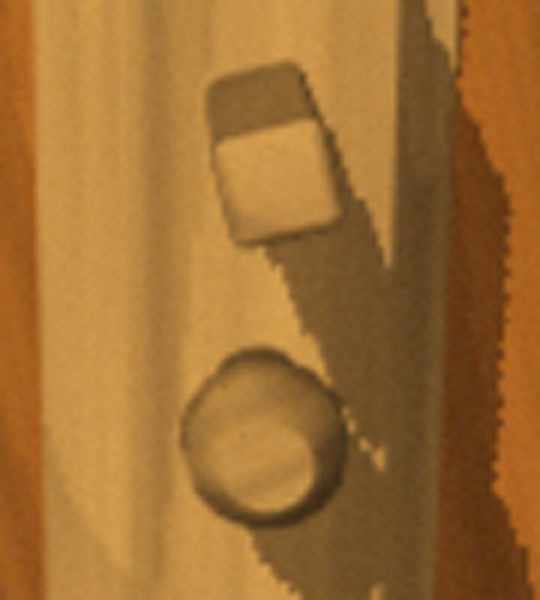

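```bash
python3 -c "
from h import *
go([559.3,-146.2,215],1.56)"
```

```text
t 2.95 delta_cm [ 1.15  1.66 13.65] yaw -0.229 tcp [ 540.4 -153.4  351.4] [3.1414e+00 1.0000e-04 1.3313e+00] F [ 0.4  0.2 -0.2]
```

>>> play_rows --steps '[{"delta_pos": [0.6, 0.8, 3], "yaw": -0.12, "jaw": 100}, {"delta_pos": [1.1, 1.7, 6], "yaw": -0.23, "jaw": 100}, {"delta_pos": [1.1, 1.7, 9], "yaw": -0.23, "jaw": 100}, {"delta_pos": [1.1, 1.7, 11.5], "yaw": -0.23, "jaw": 100}, {"delta_pos": [1.1, 1.7, 13], "yaw": -0.23, "jaw": 100}, {"delta_pos": [1.1, 1.7, 13.7], "yaw": -0.23, "jaw": 100}, {"delta_pos": [1.1, 1.7, 13.7], "yaw": -0.23, "jaw": 100}, {"delta_pos": [1.1, 1.7, 13.7], "yaw": -0.23, "jaw": 100}]'

```text
clock: 3.75
eef_pos: [560.4, -146.2, 215.1]
tcp_rot: [3.141, 0.0, 1.562]
contact_force: [-0.1, 0.0, 0.4]
opening: 1.004
grasp_force: 0.0
```

```bash
cat > top.py <<'E'
from h import *
np.set_printoptions(precision=1,suppress=True)
def top(c="wrist",zt=185,name=None):
    cal=vision.calibration(c); im,d=vision.grab_frame(c)
    if name: save(name,im)
    q=vision.cut_out(c,"pusher")
    for e in q[:2]:
        v,u=np.nonzero(e["region"]); P=np.array([atd(cal,(a,b),d[b,a]) for a,b in zip(u,v) if d[b,a]>0])
        t=P[abs(P[:,2]-zt)<5]; print(round(e["conf"],2),len(t))
        if len(t)>30: print(cv2.minAreaRect(t[:,:2].astype(np.float32)),np.median(t[:,2]),t.min(0),t.max(0))
    for e in vision.landmark_of(c,"pusher")[:2]: print("lm",round(e["conf"],2),atz(cal,e["uv"],zt-75))
E
python3 - <<'E'
from top import *
top(name="w2.png")
go([559.3,-146.2,136],1.56)
E
```

```text
0.86 1027
((559.5241088867188, -146.1676788330078), (20.07241439819336, 19.706707000732422), 1.6904444694519043) 185.5349782307461 [ 549.3 -156.1  180.2] [ 569.4 -136.2  188.2]
0.78 0
lm 0.98 [ 558.4 -145.8  110. ]
lm 0.64 [652.5 -55.3 110. ]
t 3.9 delta_cm [-0.  -0.1  7.9] yaw 0.003 tcp [ 560.5 -146.1  215.4] [3.1 0.  1.6] F [0.6 1.7 0.1]
```

View pics/w2.png

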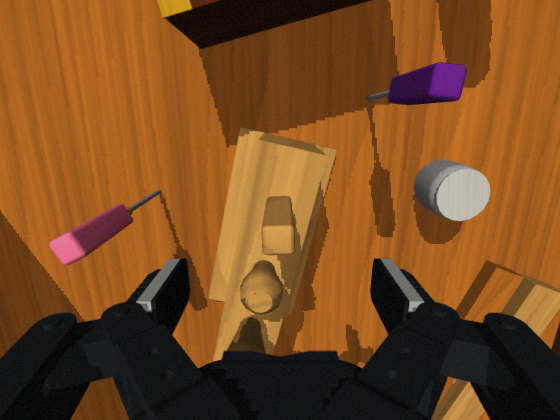

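>>> play_rows --steps '[{"delta_pos": [0, -0.09, 2.5], "yaw": 0, "jaw": 100}, {"delta_pos": [0, -0.09, 5], "yaw": 0, "jaw": 100}, {"delta_pos": [0, -0.09, 7], "yaw": 0, "jaw": 100}, {"delta_pos": [0, -0.09, 7.9], "yaw": 0, "jaw": 100}, {"delta_pos": [0, -0.09, 7.9], "yaw": 0, "jaw": 80}, {"delta_pos": [0, -0.09, 7.9], "yaw": 0, "jaw": 60}, {"delta_pos": [0, -0.09, 7.9], "yaw": 0, "jaw": 40}, {"delta_pos": [0, -0.09, 7.9], "yaw": 0, "jaw": 30}]'

```text
clock: 4.7
eef_pos: [559.7, -146.0, 136.4]
tcp_rot: [3.14, 0.0, 1.563]
contact_force: [0.1, -0.6, 0.8]
opening: 0.329
grasp_force: 0.0
```

>>> play_rows --steps '[{"delta_pos": [0, 0, 0], "yaw": 0, "jaw": 28}, {"delta_pos": [0, 0, 0], "yaw": 0, "jaw": 26}, {"delta_pos": [0, 0, 0], "yaw": 0, "jaw": 24}, {"delta_pos": [0, 0, 0], "yaw": 0, "jaw": 22}, {"delta_pos": [0, 0, 0], "yaw": 0, "jaw": 18}, {"delta_pos": [0, 0, 0], "yaw": 0, "jaw": 10}, {"delta_pos": [0, 0, 0], "yaw": 0, "jaw": 0}, {"delta_pos": [0, 0, 0], "yaw": 0, "jaw": 0}]' --grip_force 50

```text
clock: 5.5
eef_pos: [559.2, -145.9, 135.5]
tcp_rot: [3.141, 0.0, 1.563]
contact_force: [-0.8, 0.6, 5.4]
opening: 0.228
grasp_force: 49.1
```

```bash
python3 - <<'E'
from h import *
s=r.sense(); print(s["opening"],s["grasp_force"],s["contact_force"],s["wrist_torque"],s["eef_pos"],s["tcp_rot"])
E
```

```text
0.22804764387595852 49.06427085399628 [-0.84904442  0.63551271  5.44625632] [ 0.12418411  0.25279111 -0.02149709] [ 559.16048225 -145.85759638  135.51776356] [3.14132610e+00 6.19938715e-05 1.56280590e+00]
```

>>> play_rows --steps '[{"delta_pos": [0, 0, -0.5], "yaw": 0, "jaw": 0}, {"delta_pos": [0, 0, -1.5], "yaw": 0, "jaw": 0}, {"delta_pos": [0, 0, -3], "yaw": 0, "jaw": 0}, {"delta_pos": [0, 0, -5], "yaw": 0, "jaw": 0}, {"delta_pos": [0, 0, -7.5], "yaw": 0, "jaw": 0}, {"delta_pos": [0, 0, -10], "yaw": 0, "jaw": 0}, {"delta_pos": [0, 0, -12.5], "yaw": 0, "jaw": 0}, {"delta_pos": [0, 0, -13.5], "yaw": 0, "jaw": 0}]'

```text
clock: 6.3
eef_pos: [560.1, -146.1, 273.3]
tcp_rot: [3.138, 0.001, 1.563]
contact_force: [0.0, 0.5, 0.3]
opening: 0.227
grasp_force: 49.0
```

```bash
python3 - <<'E'
from h import *
np.set_printoptions(precision=1,suppress=True)
# refine hole from fixed cameras + wrist
for c in ("top","side","wrist"):
    for k in range(2):
        cal=vision.calibration(c); im,d=vision.grab_frame(c)
        for n,z in (("hole",113),("pusher_tip",r.sense()["eef_pos"][2]-121),("pusher",r.sense()["eef_pos"][2]-26)):
            for q in vision.landmark_of(c,n)[:2]: print(c,n,round(q["conf"],2),np.array(q["uv"]),atz(cal,q["uv"],z))
go([583,213,290])
E
```

```text
top hole 0.56 [153.1 206.1] [583.9 213.3 113. ]
top hole 0.16 [154.7 207.8] [581.1 210.7 113. ]
top pusher_tip 0.94 [371.4 306.7] [ 427.6 -122.3  152.7]
top pusher_tip 0.84 [312.3 176.5] [622.8 -39.1 152.7]
top pusher 0.8 [318.4 161.8] [620.3 -38.  247.7]
top pusher 0.73 [387.4 310.1] [ 431.1 -119.9  247.7]
top hole 0.85 [154.4 207.4] [581.7 211.2 113. ]
top pusher_tip 0.94 [370.3 303.7] [ 431.5 -121.9  148. ]
top pusher_tip 0.81 [313.3 176.4] [624.1 -41.1 148. ]
top pusher 0.87 [386.6 309.2] [ 431.8 -120.3  243. ]
top pusher 0.86 [400.5 209.4] [ 557.9 -144.   243. ]
side hole 0.97 [246.3 162.4] [581.9 213.3 113. ]
side hole 0.73 [326.9 283. ] [ 541.6 -204.1  113. ]
side pusher_tip 0.84 [320.9 247.1] [ 563.9 -147.3  148.2]
side pusher_tip 0.8 [331.7 250.3] [ 577.  -165.   148.2]
side pusher 0.9 [332.6 225.3] [ 558.5 -186.1  243.2]
side pusher 0.68 [259.  299.7] [ 373.6 -260.3  243.2]
side pusher_tip 0.97 [316.3 248.3] [ 554.1 -145.9  149. ]
side pusher_tip 0.93 [259.1 325.6] [ 377.  -243.5  149. ]
side pusher 0.97 [320.1 210.9] [ 559.7 -144.6  244. ]
side pusher 0.96 [257.8 300.2] [ 371.4 -260.7  244. ]
wrist pusher_tip 0.79 [176.1 182.1] [ 469.1 -128.7  149.2]
wrist pusher_tip 0.73 [356.6 101.8] [622.4 -63.5 149.2]
wrist pusher 0.89 [281.9 245.5] [ 560.6 -147.8  244.2]
wrist pusher 0.81 [148.  201.3] [ 484.5 -120.   244.2]
wrist hole 0.35 [265.7 245.1] [ 544.1 -204.4  113. ]
wrist pusher_tip 0.78 [177.8 181.5] [ 470.7 -128.2  149.3]
wrist pusher_tip 0.71 [278.9 203.9] [ 558.6 -149.2  149.3]
wrist pusher 0.88 [383.1  94.9] [613.6 -63.9 244.3]
wrist pusher 0.85 [148.1 202.4] [ 484.5 -120.7  244.3]
t 7.5 delta_cm [35.9  2.1 -2. ] yaw 0 tcp [ 559.1 -145.8  270.3] [3.1 0.  1.6] F [-0.5  0.6 -1.2]
```

>>> play_rows --steps '[{"delta_pos": [3, 0.2, 0], "yaw": 0, "jaw": 0}, {"delta_pos": [7, 0.5, 0], "yaw": 0, "jaw": 0}, {"delta_pos": [12, 0.9, 0], "yaw": 0, "jaw": 0}, {"delta_pos": [17, 1.3, 0], "yaw": 0, "jaw": 0}, {"delta_pos": [22, 1.7, 0], "yaw": 0, "jaw": 0}, {"delta_pos": [27, 2.0, 0], "yaw": 0, "jaw": 0}, {"delta_pos": [30.5, 2.1, 0], "yaw": 0, "jaw": 0}, {"delta_pos": [32, 2.1, 0], "yaw": 0, "jaw": 0}]'

```text
clock: 8.3
eef_pos: [582.5, 177.2, 270.2]
tcp_rot: [3.142, -0.001, 1.565]
contact_force: [0.2, -0.4, -1.6]
opening: 0.227
grasp_force: 49.0
```

```bash
python3 - <<'E'
from h import *
np.set_printoptions(precision=1,suppress=True)
vision.grab_frame("wrist");vision.grab_frame("wrist")
cal=vision.calibration("wrist"); im,d=vision.grab_frame("wrist"); save("w3.png",im); np.save("w3d.npy",d)
z0=r.sense()["eef_pos"][2]
for n,z in (("hole",113),("pusher_tip",z0-121),("pusher",z0-26)):
    for q in vision.landmark_of("wrist",n)[:2]: print(n,round(q["conf"],2),np.array(q["uv"]),atz(cal,q["uv"],z))
go([582,212,265])
E
```

```text
hole 0.86 [280.3 149.7] [583.4 216.1 113. ]
pusher_tip 0.71 [280.8 202. ] [583.6 174.  149.1]
pusher_tip 0.57 [182.7 373.3] [477.9 -15.2 149.1]
pusher 0.63 [280.1 244.4] [582.9 174.4 244.1]
t 8.6 delta_cm [ 4.  -0.1  0.5] yaw 0 tcp [582.6 172.5 270.3] [-3.1  0.   1.6] F [-0.3 -0.9 -0.7]
```

View pics/w3.png

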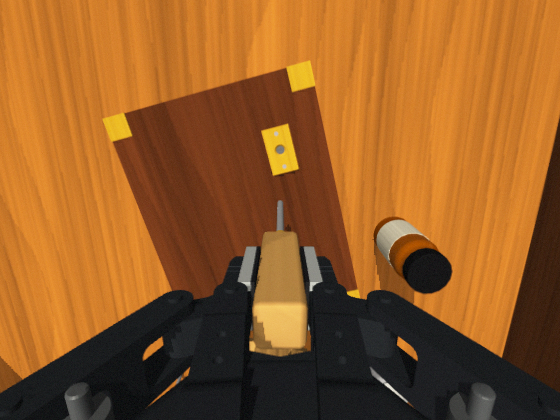

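>>> play_rows --steps '[{"delta_pos": [1.0, -0.02, 0.5], "yaw": 0, "jaw": 0}, {"delta_pos": [2.0, -0.05, 1], "yaw": 0, "jaw": 0}, {"delta_pos": [3.0, -0.05, 1.5], "yaw": 0, "jaw": 0}, {"delta_pos": [3.8, -0.05, 2], "yaw": 0, "jaw": 0}, {"delta_pos": [4.1, -0.05, 2.3], "yaw": 0, "jaw": 0}, {"delta_pos": [4.1, -0.05, 2.5], "yaw": 0, "jaw": 0}, {"delta_pos": [4.1, -0.05, 2.5], "yaw": 0, "jaw": 0}, {"delta_pos": [4.1, -0.05, 2.5], "yaw": 0, "jaw": 0}]'

```text
clock: 9.4
eef_pos: [582.5, 214.8, 245.4]
tcp_rot: [3.142, 0.0, 1.563]
contact_force: [-0.2, -0.7, -0.9]
opening: 0.228
grasp_force: 49.0
```

```bash
python3 - <<'E'
from h import *
np.set_printoptions(precision=1,suppress=True)
tiles=[]
for c in ("wrist","side","top"):
    cal=vision.calibration(c); im,d=vision.grab_frame(c)
    z0=r.sense()["eef_pos"][2]
    for n,z in (("hole",113),("pusher_tip",z0-121),("pusher",z0-26)):
        for q in vision.landmark_of(c,n)[:2]: print(c,n,round(q["conf"],2),np.array(q["uv"]),atz(cal,q["uv"],z))
    u,v=dict(wrist=(280,190),side=(246,150),top=(150,205))[c]
    tiles.append(cv2.resize(im[v-35:v+35,u-22:u+22],None,fx=6,fy=6,interpolation=cv2.INTER_CUBIC))
save("t4.png",np.hstack(tiles))
go([582,212,245])
E
```

```text
wrist hole 0.89 [278.5 197.2] [581.6 214.6 113. ]
wrist pusher_tip 0.71 [277.4 201.1] [580.7 214.  124.5]
wrist pusher 0.74 [278.3 247.2] [581.9 211.8 219.5]
side hole 0.84 [247.4 162. ] [584.9 213.4 113. ]
side pusher_tip 0.77 [333.6 251.8] [ 591.2 -153.1  124.5]
side pusher_tip 0.68 [246.8 156.5] [587.7 220.3 124.5]
side pusher 0.75 [258.8 299.2] [ 380.9 -243.2  219.5]
side pusher 0.7 [333.4 220.1] [ 582.1 -156.5  219.5]
top hole 0.85 [152.7 207.4] [581.8 213.9 113. ]
top pusher_tip 0.86 [147.9 206.3] [581.8 218.2 124.4]
top pusher_tip 0.82 [314.3 175.2] [631.5 -45.1 124.4]
top pusher 0.87 [320.9 163.5] [625.6 -44.7 219.4]
top pusher 0.81 [385.3 309.8] [ 429.  -124.9  219.4]
t 10.0 delta_cm [-0.3 -0.   0. ] yaw 0 tcp [582.5 215.  245.3] [ 3.1 -0.   1.6] F [ 0.3  0.4 -1.3]
```

View pics/t4.png

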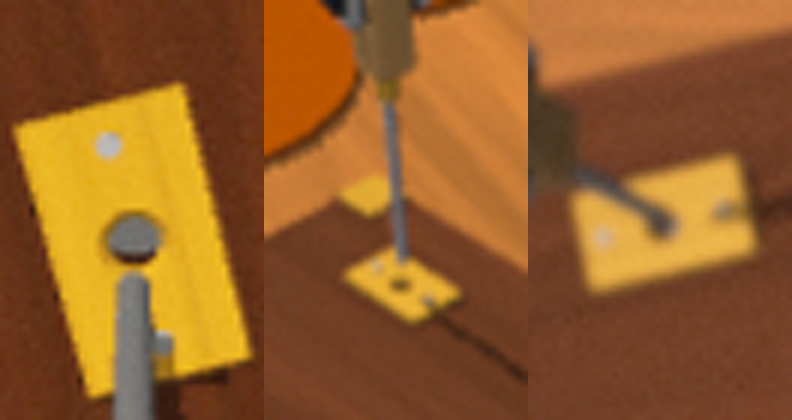

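```bash
python3 - <<'E'
from h import *
np.set_printoptions(precision=1,suppress=True)
z=r.sense()["eef_pos"][2]-121
for c,h,t in (("wrist",(280.2,194.7),(280.2,200.0)),("side",(246.8,162.5),(247,158.2)),("top",(151.2,207.7),(150.8,207.2))):
    cal=vision.calibration(c); print(c,atz(cal,h,113),atz(cal,t,z+1))
E
```

```text
wrist [583.1 217.2 113. ] [583.1 215.5 125.3]
side [582.7 212.3 113. ] [584.5 212.7 125.3]
top [581.3 216.3 113. ] [580.2 213.3 125.3]
```

>>> play_rows --steps '[{"delta_pos": [0.1, 0, 0.2], "yaw": 0, "jaw": 0}, {"delta_pos": [0.1, 0, 0.4], "yaw": 0, "jaw": 0}, {"delta_pos": [0.1, 0, 0.6], "yaw": 0, "jaw": 0}, {"delta_pos": [0.1, 0, 0.7], "yaw": 0, "jaw": 0}, {"delta_pos": [0.1, 0, 0.8], "yaw": 0, "jaw": 0}, {"delta_pos": [0.1, 0, 0.8], "yaw": 0, "jaw": 0}, {"delta_pos": [0.1, 0, 0.8], "yaw": 0, "jaw": 0}, {"delta_pos": [0.1, 0, 0.8], "yaw": 0, "jaw": 0}]'

```text
clock: 10.8
eef_pos: [582.5, 216.0, 237.3]
tcp_rot: [3.142, -0.0, 1.563]
contact_force: [-0.0, 0.1, -0.5]
opening: 0.231
grasp_force: 49.0
```

```bash
python3 - <<'E'
from h import *
tiles=[]
for c in ("wrist","side","top"):
    im,d=vision.grab_frame(c)
    u,v=dict(wrist=(280,195),side=(247,155),top=(150,207))[c]
    tiles.append(cv2.resize(im[v-24:v+24,u-16:u+17],None,fx=8,fy=8,interpolation=cv2.INTER_CUBIC))
save("t5.png",np.hstack(tiles))
go([582,212,245])
E
```

```text
t 10.95 delta_cm [-0.4  -0.04 -0.77] yaw 0 tcp [582.5 216.  237.3] [ 3.1415 -0.      1.5628] F [ 0.9  0.4 -0.9]
```

View pics/t5.png

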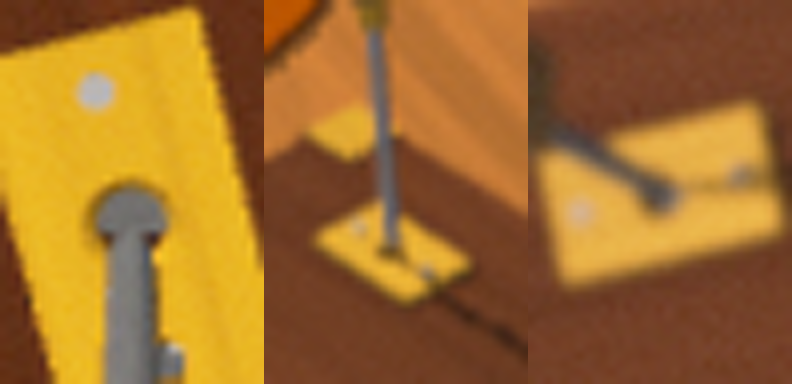

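>>> play_rows --steps '[{"delta_pos": [0, 0, 0.1], "yaw": 0, "jaw": 0}, {"delta_pos": [0, 0, 0.2], "yaw": 0, "jaw": 0}, {"delta_pos": [0, 0, 0.3], "yaw": 0, "jaw": 0}, {"delta_pos": [0, 0, 0.4], "yaw": 0, "jaw": 0}, {"delta_pos": [0, 0, 0.45], "yaw": 0, "jaw": 0}, {"delta_pos": [0, 0, 0.5], "yaw": 0, "jaw": 0}, {"delta_pos": [0, 0, 0.5], "yaw": 0, "jaw": 0}, {"delta_pos": [0, 0, 0.5], "yaw": 0, "jaw": 0}]'

```text
clock: 11.75
eef_pos: [582.5, 216.0, 232.3]
tcp_rot: [3.142, -0.0, 1.563]
contact_force: [0.9, -0.3, -0.0]
opening: 0.23
grasp_force: 49.0
```

>>> play_rows --steps '[{"delta_pos": [0, 0, 0.1], "yaw": 0, "jaw": 0}, {"delta_pos": [0, 0, 0.2], "yaw": 0, "jaw": 0}, {"delta_pos": [0, 0, 0.3], "yaw": 0, "jaw": 0}, {"delta_pos": [0, 0, 0.4], "yaw": 0, "jaw": 0}, {"delta_pos": [0, 0, 0.5], "yaw": 0, "jaw": 0}, {"delta_pos": [0, 0, 0.6], "yaw": 0, "jaw": 0}, {"delta_pos": [0, 0, 0.6], "yaw": 0, "jaw": 0}, {"delta_pos": [0, 0, 0.6], "yaw": 0, "jaw": 0}]'

```text
clock: 12.55
eef_pos: [582.4, 216.0, 226.2]
tcp_rot: [-3.141, -0.0, 1.563]
contact_force: [0.2, -0.5, -0.2]
opening: 0.223
grasp_force: 49.0
```

>>> play_rows --steps '[{"delta_pos": [0, 0, 0.25], "yaw": 0, "jaw": 0}, {"delta_pos": [0, 0, 0.5], "yaw": 0, "jaw": 0}, {"delta_pos": [0, 0, 0.75], "yaw": 0, "jaw": 0}, {"delta_pos": [0, 0, 1.0], "yaw": 0, "jaw": 0}, {"delta_pos": [0, 0, 1.2], "yaw": 0, "jaw": 0}, {"delta_pos": [0, 0, 1.4], "yaw": 0, "jaw": 0}, {"delta_pos": [0, 0, 1.5], "yaw": 0, "jaw": 0}, {"delta_pos": [0, 0, 1.5], "yaw": 0, "jaw": 0}]'

```text
clock: 13.35
eef_pos: [582.4, 216.0, 211.1]
tcp_rot: [-3.141, 0.0, 1.563]
contact_force: [0.8, 0.9, -0.8]
opening: 0.228
grasp_force: 48.9
```

>>> play_rows --steps '[{"delta_pos": [0, 0, 0.1], "yaw": 0, "jaw": 0}, {"delta_pos": [0, 0, 0.2], "yaw": 0, "jaw": 0}, {"delta_pos": [0, 0, 0.3], "yaw": 0, "jaw": 0}, {"delta_pos": [0, 0, 0.4], "yaw": 0, "jaw": 0}, {"delta_pos": [0, 0, 0.45], "yaw": 0, "jaw": 0}, {"delta_pos": [0, 0, 0.5], "yaw": 0, "jaw": 0}, {"delta_pos": [0, 0, 0.5], "yaw": 0, "jaw": 0}, {"delta_pos": [0, 0, 0.5], "yaw": 0, "jaw": 0}]'

```text
clock: 14.15
eef_pos: [582.4, 216.0, 206.3]
tcp_rot: [-3.142, 0.0, 1.563]
contact_force: [0.0, 0.2, -1.3]
opening: 0.229
grasp_force: 49.0
```

>>> play_rows --steps '[{"delta_pos": [0, 0, 0.1], "yaw": 0, "jaw": 0}, {"delta_pos": [0, 0, 0.2], "yaw": 0, "jaw": 0}, {"delta_pos": [0, 0, 0.3], "yaw": 0, "jaw": 0}, {"delta_pos": [0, 0, 0.4], "yaw": 0, "jaw": 0}, {"delta_pos": [0, 0, 0.4], "yaw": 0, "jaw": 0}, {"delta_pos": [0, 0, 0.4], "yaw": 0, "jaw": 0}, {"delta_pos": [0, 0, 0.4], "yaw": 0, "jaw": 0}, {"delta_pos": [0, 0, 0.4], "yaw": 0, "jaw": 0}]'

```text
clock: 14.95
eef_pos: [582.4, 216.0, 202.2]
tcp_rot: [-3.141, 0.0, 1.563]
contact_force: [0.6, 0.6, -1.2]
opening: 0.227
grasp_force: 48.9
```

>>> play_rows --steps '[{"delta_pos": [0, 0, 0.1], "yaw": 0, "jaw": 0}, {"delta_pos": [0, 0, 0.2], "yaw": 0, "jaw": 0}, {"delta_pos": [0, 0, 0.3], "yaw": 0, "jaw": 0}, {"delta_pos": [0, 0, 0.4], "yaw": 0, "jaw": 0}, {"delta_pos": [0, 0, 0.4], "yaw": 0, "jaw": 0}, {"delta_pos": [0, 0, 0.4], "yaw": 0, "jaw": 0}, {"delta_pos": [0, 0, 0.4], "yaw": 0, "jaw": 0}, {"delta_pos": [0, 0, 0.4], "yaw": 0, "jaw": 0}]'

```text
clock: 15.75
eef_pos: [582.4, 216.0, 198.3]
tcp_rot: [-3.141, -0.0, 1.563]
contact_force: [0.7, -0.1, -0.6]
opening: 0.227
grasp_force: 49.0
```

>>> play_rows --steps '[{"delta_pos": [0, 0, 0.1], "yaw": 0, "jaw": 0}, {"delta_pos": [0, 0, 0.2], "yaw": 0, "jaw": 0}, {"delta_pos": [0, 0, 0.3], "yaw": 0, "jaw": 0}, {"delta_pos": [0, 0, 0.4], "yaw": 0, "jaw": 0}, {"delta_pos": [0, 0, 0.4], "yaw": 0, "jaw": 0}, {"delta_pos": [0, 0, 0.4], "yaw": 0, "jaw": 0}, {"delta_pos": [0, 0, 0.4], "yaw": 0, "jaw": 0}, {"delta_pos": [0, 0, 0.4], "yaw": 0, "jaw": 0}]'

```text
clock: 16.55
eef_pos: [582.4, 216.0, 194.3]
tcp_rot: [-3.142, -0.0, 1.563]
contact_force: [0.3, 0.3, -0.8]
opening: 0.229
grasp_force: 49.0
```

>>> play_rows --steps '[{"delta_pos": [0, 0, 0.1], "yaw": 0, "jaw": 0}, {"delta_pos": [0, 0, 0.2], "yaw": 0, "jaw": 0}, {"delta_pos": [0, 0, 0.3], "yaw": 0, "jaw": 0}, {"delta_pos": [0, 0, 0.4], "yaw": 0, "jaw": 0}, {"delta_pos": [0, 0, 0.4], "yaw": 0, "jaw": 0}, {"delta_pos": [0, 0, 0.4], "yaw": 0, "jaw": 0}, {"delta_pos": [0, 0, 0.4], "yaw": 0, "jaw": 0}, {"delta_pos": [0, 0, 0.4], "yaw": 0, "jaw": 0}]'

```text
clock: 17.35
eef_pos: [582.7, 216.1, 191.1]
tcp_rot: [3.141, -0.0, 1.563]
contact_force: [-1.6, -0.8, 5.1]
opening: 0.227
grasp_force: 50.0
```

>>> play_rows --steps '[{"delta_pos": [0, 0, 0.05], "yaw": 0, "jaw": 0}, {"delta_pos": [0, 0, 0.1], "yaw": 0, "jaw": 0}, {"delta_pos": [0, 0, 0.15], "yaw": 0, "jaw": 0}, {"delta_pos": [0, 0, 0.2], "yaw": 0, "jaw": 0}, {"delta_pos": [0, 0, 0.25], "yaw": 0, "jaw": 0}, {"delta_pos": [0, 0, 0.3], "yaw": 0, "jaw": 0}, {"delta_pos": [0, 0, 0.3], "yaw": 0, "jaw": 0}, {"delta_pos": [0, 0, 0.3], "yaw": 0, "jaw": 0}]'

```text
clock: 18.15
eef_pos: [582.7, 216.1, 188.3]
tcp_rot: [3.141, -0.0, 1.563]
contact_force: [-1.1, 0.9, 7.6]
opening: 0.224
grasp_force: 50.1
```

```bash
cat > tray.py <<'E'
from h import *
np.set_printoptions(precision=1,suppress=True)
cal=vision.calibration("side"); im,d=vision.grab_frame("side"); save("s_tray.png",im)
for q in vision.landmark_of("side","tray_front")[:2]: print(round(q["conf"],2),np.array(q["uv"]),atz(cal,q["uv"],99))
go([582.4,216,185])
E
python3 tray.py
```

```text
0.66 [212.8 210.3] [443.5 110.3  99. ]
t 18.25 delta_cm [-0.  -0.   0.3] yaw 0 tcp [582.7 216.1 188.3] [ 3.1 -0.   1.6] F [-2.   0.2  7.3]
```

>>> play_rows --steps '[{"delta_pos": [0, 0, 0.03], "yaw": 0, "jaw": 0}, {"delta_pos": [0, 0, 0.06], "yaw": 0, "jaw": 0}, {"delta_pos": [0, 0, 0.09], "yaw": 0, "jaw": 0}, {"delta_pos": [0, 0, 0.12], "yaw": 0, "jaw": 0}, {"delta_pos": [0, 0, 0.15], "yaw": 0, "jaw": 0}, {"delta_pos": [0, 0, 0.15], "yaw": 0, "jaw": 0}, {"delta_pos": [0, 0, 0.15], "yaw": 0, "jaw": 0}, {"delta_pos": [0, 0, 0.15], "yaw": 0, "jaw": 0}]'

```text
clock: 19.05
eef_pos: [582.7, 216.1, 186.6]
tcp_rot: [3.141, -0.0, 1.563]
contact_force: [-2.1, 0.8, 6.7]
opening: 0.226
grasp_force: 49.8
```

```bash
python3 tray.py
```

```text
0.97 [213.  212.5] [441.  103.3  99. ]
t 19.15 delta_cm [-0.  -0.   0.2] yaw 0 tcp [582.7 216.1 186.6] [ 3.1 -0.   1.6] F [-0.6 -0.5  6. ]
```

>>> play_rows --steps '[{"delta_pos": [0, 0, 0.03], "yaw": 0, "jaw": 0}, {"delta_pos": [0, 0, 0.06], "yaw": 0, "jaw": 0}, {"delta_pos": [0, 0, 0.06], "yaw": 0, "jaw": 0}, {"delta_pos": [0, 0, 0.06], "yaw": 0, "jaw": 0}, {"delta_pos": [0, 0, 0.06], "yaw": 0, "jaw": 0}, {"delta_pos": [0, 0, 0.06], "yaw": 0, "jaw": 0}, {"delta_pos": [0, 0, 0.06], "yaw": 0, "jaw": 0}, {"delta_pos": [0, 0, 0.06], "yaw": 0, "jaw": 0}]'

```text
clock: 19.95
eef_pos: [582.7, 216.1, 186.0]
tcp_rot: [3.141, -0.0, 1.563]
contact_force: [-0.9, 0.5, 6.4]
opening: 0.228
grasp_force: 49.8
```

```bash
python3 tray.py
```

```text
0.81 [204.3 216.8] [418.5 100.5  99. ]
t 20.05 delta_cm [-0.  -0.   0.1] yaw 0 tcp [582.7 216.1 186. ] [ 3.1 -0.   1.6] F [-1.8  0.4  6. ]
```

>>> play_rows --steps '[{"delta_pos": [0, 0, 0], "yaw": 0, "jaw": 0}, {"delta_pos": [0, 0, 0], "yaw": 0, "jaw": 0}, {"delta_pos": [0, 0, 0], "yaw": 0, "jaw": 0}, {"delta_pos": [0, 0, 0], "yaw": 0, "jaw": 0}, {"delta_pos": [0, 0, 0], "yaw": 0, "jaw": 0}, {"delta_pos": [0, 0, 0], "yaw": 0, "jaw": 0}, {"delta_pos": [0, 0, 0], "yaw": 0, "jaw": 0}, {"delta_pos": [0, 0, 0], "yaw": 0, "jaw": 0}]'

```text
clock: 20.85
eef_pos: [582.7, 216.1, 186.0]
tcp_rot: [3.141, -0.0, 1.563]
contact_force: [-1.2, 0.0, 6.8]
opening: 0.23
grasp_force: 49.8
```

>>> play_rows --steps '[{"delta_pos": [0, 0, 0], "yaw": 0, "jaw": 0}, {"delta_pos": [0, 0, 0], "yaw": 0, "jaw": 0}, {"delta_pos": [0, 0, 0], "yaw": 0, "jaw": 0}, {"delta_pos": [0, 0, 0], "yaw": 0, "jaw": 0}, {"delta_pos": [0, 0, 0], "yaw": 0, "jaw": 0}, {"delta_pos": [0, 0, 0], "yaw": 0, "jaw": 0}, {"delta_pos": [0, 0, 0], "yaw": 0, "jaw": 0}, {"delta_pos": [0, 0, 0], "yaw": 0, "jaw": 0}]'

```text
clock: 21.65
eef_pos: [582.7, 216.1, 186.0]
tcp_rot: [3.141, -0.0, 1.563]
contact_force: [-1.1, 0.4, 6.4]
opening: 0.229
grasp_force: 49.8
```

```bash
python3 tray.py
```

```text
t 21.75 delta_cm [-0.  -0.   0.1] yaw 0 tcp [582.7 216.1 186. ] [ 3.1 -0.   1.6] F [-1.6  0.1  5.4]
```

>>> play_rows --steps '[{"delta_pos": [0, 0, 0], "yaw": 0, "jaw": 0}, {"delta_pos": [0, 0, 0], "yaw": 0, "jaw": 0}, {"delta_pos": [0, 0, 0], "yaw": 0, "jaw": 0}, {"delta_pos": [0, 0, 0], "yaw": 0, "jaw": 0}, {"delta_pos": [0, 0, 0], "yaw": 0, "jaw": 0}, {"delta_pos": [0, 0, 0], "yaw": 0, "jaw": 0}, {"delta_pos": [0, 0, 0], "yaw": 0, "jaw": 0}, {"delta_pos": [0, 0, 0], "yaw": 0, "jaw": 0}]'

```text
clock: 22.55
eef_pos: [582.7, 216.1, 186.0]
tcp_rot: [3.141, -0.0, 1.563]
contact_force: [-1.1, 0.4, 6.1]
opening: 0.229
grasp_force: 49.8
```

```bash
python3 tray.py
```

```text
0.68 [197.6 219.2] [402.6 101.2  99. ]
t 22.65 delta_cm [-0.  -0.   0.1] yaw 0 tcp [582.7 216.1 186. ] [ 3.1 -0.   1.6] F [-1.4  0.3  6.3]
```

View pics/s_tray.png

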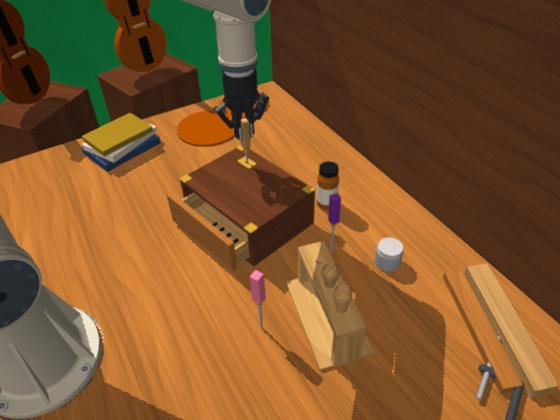

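>>> play_rows --steps '[{"delta_pos": [0, 0, -0.5], "yaw": 0, "jaw": 0}, {"delta_pos": [0, 0, -1.5], "yaw": 0, "jaw": 0}, {"delta_pos": [0, 0, -3], "yaw": 0, "jaw": 0}, {"delta_pos": [0, 0, -4.5], "yaw": 0, "jaw": 0}, {"delta_pos": [0, 0, -6], "yaw": 0, "jaw": 0}, {"delta_pos": [0, 0, -7.5], "yaw": 0, "jaw": 0}, {"delta_pos": [0, 0, -9], "yaw": 0, "jaw": 0}, {"delta_pos": [0, 0, -9], "yaw": 0, "jaw": 0}]'

```text
clock: 23.45
eef_pos: [583.6, 216.3, 278.1]
tcp_rot: [3.138, -0.001, 1.563]
contact_force: [0.0, -0.2, -0.5]
opening: 0.232
grasp_force: 49.0
```

```bash
python3 -c "
from h import *
go([559.3,-146.0,276],1.563)"
```

```text
t 23.45 delta_cm [-36.25  -2.14   0.15] yaw -0.0 tcp [583.6 216.3 278.1] [ 3.1378e+00 -1.4000e-03  1.5628e+00] F [ 0.  -0.2 -0.5]
```

>>> play_rows --steps '[{"delta_pos": [-3, -0.1, 0], "yaw": 0, "jaw": 0}, {"delta_pos": [-8, -0.4, 0], "yaw": 0, "jaw": 0}, {"delta_pos": [-13, -0.7, 0], "yaw": 0, "jaw": 0}, {"delta_pos": [-18, -1.0, 0], "yaw": 0, "jaw": 0}, {"delta_pos": [-23, -1.3, 0], "yaw": 0, "jaw": 0}, {"delta_pos": [-28, -1.6, 0], "yaw": 0, "jaw": 0}, {"delta_pos": [-32, -1.9, 0], "yaw": 0, "jaw": 0}, {"delta_pos": [-35, -2.0, 0], "yaw": 0, "jaw": 0}]'

```text
clock: 24.25
eef_pos: [558.7, -136.4, 274.8]
tcp_rot: [-3.141, 0.0, 1.561]
contact_force: [0.4, 0.3, -0.6]
opening: 0.233
grasp_force: 49.0
```

>>> play_rows --steps '[{"delta_pos": [-1.1, -0.05, 0], "yaw": 0, "jaw": 0}, {"delta_pos": [-1.2, -0.05, 0], "yaw": 0, "jaw": 0}, {"delta_pos": [-1.2, -0.05, 0], "yaw": 0, "jaw": 0}, {"delta_pos": [-1.2, -0.05, 0.5], "yaw": 0, "jaw": 0}, {"delta_pos": [-1.2, -0.05, 1], "yaw": 0, "jaw": 0}, {"delta_pos": [-1.2, -0.05, 1.5], "yaw": 0, "jaw": 0}, {"delta_pos": [-1.2, -0.05, 1.5], "yaw": 0, "jaw": 0}, {"delta_pos": [-1.2, -0.05, 1.5], "yaw": 0, "jaw": 0}]'

```text
clock: 25.05
eef_pos: [559.0, -145.5, 259.9]
tcp_rot: [-3.141, -0.0, 1.563]
contact_force: [-0.0, -0.5, -0.7]
opening: 0.228
grasp_force: 49.0
```

```bash
python3 - <<'E'
from h import *
im,d=vision.grab_frame("wrist"); a=im[100:320,180:380]
im,d=vision.grab_frame("side"); b=im[190:300,270:370]
save("t6.png",np.hstack([cv2.resize(a,(500,550),interpolation=cv2.INTER_CUBIC)[:,100:400],cv2.resize(b,(500,550),interpolation=cv2.INTER_CUBIC)]))
go([559.3,-146.0,136],1.563)
E
```

```text
t 25.15 delta_cm [-2.000e-02  1.000e-02  1.243e+01] yaw -0.0 tcp [ 559.2 -145.8  260.3] [3.1414e+00 1.0000e-04 1.5630e+00] F [-0.6  0.1  0.2]
```

View pics/t6.png

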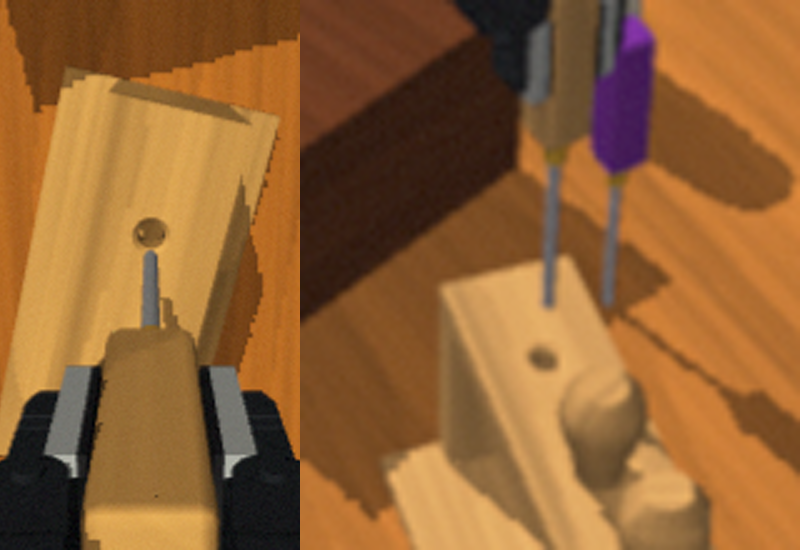

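>>> play_rows --steps '[{"delta_pos": [-0.02, 0.01, 1], "yaw": 0, "jaw": 0}, {"delta_pos": [-0.02, 0.01, 2], "yaw": 0, "jaw": 0}, {"delta_pos": [-0.02, 0.01, 3], "yaw": 0, "jaw": 0}, {"delta_pos": [-0.02, 0.01, 4], "yaw": 0, "jaw": 0}, {"delta_pos": [-0.02, 0.01, 5], "yaw": 0, "jaw": 0}, {"delta_pos": [-0.02, 0.01, 6], "yaw": 0, "jaw": 0}, {"delta_pos": [-0.02, 0.01, 7], "yaw": 0, "jaw": 0}, {"delta_pos": [-0.02, 0.01, 8], "yaw": 0, "jaw": 0}]'

```text
clock: 25.95
eef_pos: [559.1, -146.0, 179.3]
tcp_rot: [-3.142, -0.0, 1.563]
contact_force: [-1.1, 0.1, -0.5]
opening: 0.227
grasp_force: 49.0
```

>>> play_rows --steps '[{"delta_pos": [0, 0, 0.5], "yaw": 0, "jaw": 0}, {"delta_pos": [0, 0, 1.0], "yaw": 0, "jaw": 0}, {"delta_pos": [0, 0, 1.5], "yaw": 0, "jaw": 0}, {"delta_pos": [0, 0, 2], "yaw": 0, "jaw": 0}, {"delta_pos": [0, 0, 2.5], "yaw": 0, "jaw": 0}, {"delta_pos": [0, 0, 3], "yaw": 0, "jaw": 0}, {"delta_pos": [0, 0, 3.4], "yaw": 0, "jaw": 0}, {"delta_pos": [0, 0, 3.4], "yaw": 0, "jaw": 0}]'

```text
clock: 26.75
eef_pos: [558.8, -145.9, 145.6]
tcp_rot: [-3.141, -0.0, 1.563]
contact_force: [-0.9, 0.2, -0.8]
opening: 0.225
grasp_force: 49.0
```

>>> play_rows --steps '[{"delta_pos": [0, 0.02, 0.2], "yaw": 0, "jaw": 0}, {"delta_pos": [0, 0.03, 0.4], "yaw": 0, "jaw": 0}, {"delta_pos": [0, 0.04, 0.6], "yaw": 0, "jaw": 0}, {"delta_pos": [0, 0.05, 0.75], "yaw": 0, "jaw": 0}, {"delta_pos": [0, 0.05, 0.85], "yaw": 0, "jaw": 0}, {"delta_pos": [0, 0.05, 0.95], "yaw": 0, "jaw": 0}, {"delta_pos": [0, 0.05, 1.0], "yaw": 0, "jaw": 0}, {"delta_pos": [0, 0.05, 1.0], "yaw": 0, "jaw": 0}]'

```text
clock: 27.55
eef_pos: [559.6, -146.0, 136.1]
tcp_rot: [-3.141, -0.0, 1.563]
contact_force: [-0.7, 0.1, -0.2]
opening: 0.227
grasp_force: 49.0
```

>>> play_rows --steps '[{"delta_pos": [0, 0, 0.02], "yaw": 0, "jaw": 0}, {"delta_pos": [0, 0, 0.04], "yaw": 0, "jaw": 0}, {"delta_pos": [0, 0, 0.06], "yaw": 0, "jaw": 0}, {"delta_pos": [0, 0, 0.08], "yaw": 0, "jaw": 0}, {"delta_pos": [0, 0, 0.1], "yaw": 0, "jaw": 0}, {"delta_pos": [0, 0, 0.1], "yaw": 0, "jaw": 0}, {"delta_pos": [0, 0, 0.1], "yaw": 0, "jaw": 0}, {"delta_pos": [0, 0, 0.1], "yaw": 0, "jaw": 0}]'

```text
clock: 28.35
eef_pos: [559.7, -146.1, 135.5]
tcp_rot: [3.141, 0.0, 1.563]
contact_force: [-2.9, 0.7, 5.9]
opening: 0.233
grasp_force: 49.8
```

Seated on the board (about 6 N). Now I open slowly.

>>> play_rows --steps '[{"delta_pos": [0, 0, 0], "yaw": 0, "jaw": 20}, {"delta_pos": [0, 0, 0], "yaw": 0, "jaw": 24}, {"delta_pos": [0, 0, 0], "yaw": 0, "jaw": 28}, {"delta_pos": [0, 0, 0], "yaw": 0, "jaw": 32}, {"delta_pos": [0, 0, 0], "yaw": 0, "jaw": 45}, {"delta_pos": [0, 0, 0], "yaw": 0, "jaw": 65}, {"delta_pos": [0, 0, 0], "yaw": 0, "jaw": 85}, {"delta_pos": [0, 0, 0], "yaw": 0, "jaw": 100}]' --grip_force 20

```text
clock: 29.15
eef_pos: [559.7, -146.0, 135.2]
tcp_rot: [-3.142, -0.0, 1.563]
contact_force: [0.4, 0.5, -0.5]
opening: 0.935
grasp_force: 0.0
```

>>> play_rows --steps '[{"delta_pos": [0, 0, 0], "yaw": 0, "jaw": 100}, {"delta_pos": [0, 0, -1], "yaw": 0, "jaw": 100}, {"delta_pos": [0, 0, -3], "yaw": 0, "jaw": 100}, {"delta_pos": [0, 0, -5], "yaw": 0, "jaw": 100}, {"delta_pos": [0, 0, -7], "yaw": 0, "jaw": 100}, {"delta_pos": [0, 0, -8], "yaw": 0, "jaw": 100}, {"delta_pos": [0, 0, -8], "yaw": 0, "jaw": 100}, {"delta_pos": [0, 0, -8], "yaw": 0, "jaw": 100}]'

```text
clock: 29.95
eef_pos: [559.4, -146.0, 214.9]
tcp_rot: [-3.141, -0.0, 1.563]
contact_force: [0.1, 0.4, -0.5]
opening: 0.997
grasp_force: 0.0
```

```bash
python3 - <<'E'
from top import *
top(); 
import tray
E
```

```text
0.95 1026
((559.843505859375, -146.36868286132812), (19.515987396240234, 19.776824951171875), 89.37225341796875) 185.56875212976945 [ 549.9 -156.2  180. ] [ 569.6 -136.6  187.8]
0.93 0
lm 0.75 [651.9 -54.5 110. ]
lm 0.74 [ 425.5 -156.2  110. ]
0.86 [197.2 221.4] [399.1  95.1  99. ]
t 30.2 delta_cm [36.2  2.   2.9] yaw 0 tcp [ 559.2 -145.9  214.3] [-3.1 -0.   1.6] F [ 0.8 -0.5  0.2]
```

View pics/s_tray.png

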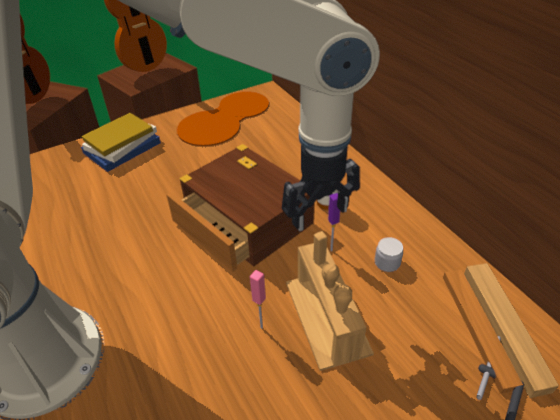

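The pusher is back within 0.4 mm of where it started, at the same height. The tray is out and the gripper is clear of everything.

```bash
python3 -c "
from rig import r
print(r.sign_off())"
```

```text
the job is handed in; nothing more can be done
None
```

The catch was pressed with about 8 N until the tray slid fully out (about 49 mm measured), and the pusher hangs seated in its own rack hole within about 0.5 mm of its start; the job is handed in, with no verdict returned.

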